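# Open the lamp shutter and hold a sample cell in the light path

## Robot

A 6-joint arm with a two-finger parallel gripper is mounted at the origin on the work surface. World frame = base frame: x ahead of the robot, y to its left, z up, the work surface at z = 0. Lengths are in m, angles in degrees, forces in N, time in s.
With the tool pointing down it reaches from about 0.375 to 0.9 m from the base axis. Payload 3.1 kg.
Tool frame: the origin (TCP) lies at the very end of the fingers, on their centre line; the grasp point (between the pads) lies grip_point_offset behind it (grip_point_offset is the distance from the TCP to the grasp point, in m); z points along the fingers, y is the line along which they close (so a half turn about z gives the same grasp; the last joint's range is limited). The gripper opens to 87 mm and grips with 3 to 60 N. Pads are 19 mm wide; open, the fingers measure 117 mm over their backs; the gripper's body (75 mm by 190 mm) begins 51 mm behind the grasp point.
Start: joints at [57.095, 30.224, 82.088, -0, 67.689, -10.227], TCP at [0.241, 0.577, 0.223] pointing down, gripper open.
Joint ranges: [-176.69, 176.69], [-43.24, 126.21], [12.49, 139.97], [-82, 262], [0, 151.66], [-163.58, 163.58]. Speed limits (degrees/s): [159.86, 159.86, 180, 180, 180, 180].

## Interface

Orientations are given as a 3x3 rotation matrix whose columns are the frame's x, y, z axes.
In Python, from rig import * gives the robot as it stands.
- The arm moves only by the tool move_arm, never from a script. Its argument "increments" is a list of rows, each a list of 3 entries, a list of its own where there are three numbers: the shift along the tool's x, y, z in units of 30 mm (1.0 is 30 mm), then the turn, a rotation vector about the tool's x, y, z in units of 120 degrees (1.0 is 120 degrees), then the closure, from 0 (fully open) to 1 (shut). A call has 1 to 20 rows; each row shifts and turns the commanded pose from where the row before left it, along the tool's axes as they then stand; what a row does not reach is not made up. A row lasts 1/12 s, in which the tool goes at most 41.7 mm and 7.16 degrees, less where a joint would pass 70% of its speed; a pose out of reach is approached as far as the arm can. A call with a number of a shift or a turn outside -1 to 1 is refused whole. A call with a gripper value outside its range is refused whole. The fingers move at their own pace and stop on an object; the grip force is fixed at half the most. Time passes only in rows, so rows that do not move let the fingers close. It gives the time, the measured TCP pose, the force, the opening and the grip force at its end, in the units of the state.
- read_state(): the state, without advancing time (a new reading comes with each control period).
- capture(name): name is "scene" or "top" or "wrist"; returns a dict with "img" (400x640x3 uint8, red, green, blue), "mtx" (3x3 intrinsics, pixels), "distortion" ([k1, k2, p1, p2, k3] as OpenCV has them; the pictures are not rectified), "eye" and "rotation" of the camera in the world. Camera axes: x right, y down, z forward; pixel columns grow to the right and rows downward; lengths in m; the calibration is good to about 2 mm. A picture is of the moment at which its call begins. There is no depth.
- hand_in(): hands the job in; it is judged then, once.
Trained networks look in a picture, given as the dict that the camera call returned (one of the last four; its "shot" number tells which), for a name from the list of things; names that differ only in an ending like _2 or _b are one class to them, and where a whole thing is asked for, a point or a joint stands for the part that bears it (a point fixed in the world has none). Each returns a list of dicts, best first, with "confidence" (0 to 1); they miss things now and then, are a little off and sometimes report something else, mostly with a low value. They report only what shows in the picture. A call takes as long as a camera call. They do not tell look-alikes from the thing itself.
- search_frame(picture, label): "extent" ([left, top, right, bottom] as shares, 0 to 1, of the picture: columns of its width, rows of its height, round what is visible of it).
- pinpoint(picture, label): "xy" ([column, row] as shares, 0 to 1, of the picture: columns of its width, rows of its height: a listed point, or the origin of a listed thing).
The state is a dict: "time_s": time; "joint_positions": joint angles; "qvel": joint speeds; "tau": joint torques, N m; "position": TCP position; "tcp_rot": TCP orientation; "force": force on the tool from outside, world axes, zero at the start; "moment": the same for the moment, N m; "opening": opening from 0.0 (shut) to 1.0 (fully open); "grasp_force": force on a finger pad.
Only numpy, scipy, OpenCV 4.12 (cv2) and the standard library are available. Lean on these libraries where they do the work, as an engineer would, in place of code of your own. Each camera call takes 0.05 s, during which the arm holds its last target. There are 200 camera calls.

## Task

First wind the photometer's shutter wheel counter-clockwise by its orange crank knob, more than a full turn, until it stops and the red shutter is fully open. Then take the blue-capped cell out of the rack, gripping it by its white frosted faces only and never touching its clear windows, and hold it upright and centred in the light path, midway between the lamp's and the detector's lenses, with its clear windows facing the two lenses. Finish while still holding it there; leave the shutter open and leave the other cells and the pink wash bottle where they are.

Things in the scene. Friction and masses are not known exactly. Their poses are not given: they have to be found in the camera images.
- wheel (a joint): angle of the black shutter wheel on the white lamp housing: disc 90 mm across, 10 mm thick, axis upright. 0 = shutter closed, grows counter-clockwise seen from above, hard stop at 6.8 = fully open; starts between 0 and 0.35. Stays where it is left; friction 0.05 N m. A red 34 mm plate before the lamp lens sinks as it turns and clears the lens at the stop.
- wheel_axis (a point): point on the wheel's axis at the top face of its disc (128 mm above the bench). A 12 mm radius hub rises 4 mm above it.
- crank (a point): grip point on the orange crank knob, an upright cylinder 16 mm across and 40 mm tall, 34 mm from the wheel's axis, which spins freely about its own axis (so a gripper may keep its orientation round the turn). The point is on the knob's axis, 26 mm above the disc's top face and 16 mm below the knob's top.
- beam (a point): centre of the light path, midway between the two lenses, 75 mm above the bench; its y axis is the light's axis and points to the lamp, z up. The lenses sit in steel tubes 32 mm across, ending 50 mm either side of this point (shutter plate: 46 mm); the housings, 110 mm tall, begin 85 mm either side. Below the gap is only the base plate.
- cell_mid (a point): centre, half-way up, of the loose blue-capped cell: body 20 mm long (x), 12.5 mm wide (y), 45 mm tall (z), blue cap 13 x 9 x 8 mm on top; 16 g. Stands upright in a rack well, underside 7 mm above the bench, the upper 32 mm of the body free above the rack, 1 mm play a side. Its x axis passes through the two clear windows, y through the two frosted faces.
- cell_frosted: the two white frosted faces of the blue-capped cell, 17 mm wide and 45 mm tall, facing its +y and -y, 12.5 mm apart outside. Origin at the centre of the cell's underside, axes as the cell's.
- cell_windows: the two clear windows of the blue-capped cell, facing its +x and -x, 20 mm apart outside, 8.5 mm wide. Origin at the centre of the cell's underside, axes as the cell's.
- rack: grey rack fixed to the bench, 150 x 50 x 20 mm (x, y, z), origin at the centre of its underside, with three wells 13 mm deep in a row along its x axis at -50, 0 and 50 mm; the wells hold the three cells in any order, all with their windows facing along the row.
- cell_yellow_mid (a point): centre of the yellow-capped cell, same shape as the blue-capped one; not to be moved.
- cell_red_mid (a point): centre of the red-capped cell, same shape as the blue-capped one; not to be moved.
- wash_bottle_mid (a point): point on the axis of the pink wash bottle, 60 mm above its underside; the bottle is 66 mm across and 170 mm tall; not to be moved.
- optics: the white photometer, fixed: lamp, light path and detector on one base plate 120 x 400 x 12 mm (housings 100 and 90 mm wide across the light). Origin on the bench under point beam, y axis along the light to the lamp; the wheel's axis is at y = 165 mm, over the lamp.
Things that resemble listed ones, but are neither listed nor needed, are in the scene too. What is shaped like the part that bears cell_mid but green or purple is not meant.

How it is judged (in metres and radians):
On the way, in this order (a step that is already met when the one before it is completed fails the run):
1. the shutter wheel has been wound a full turn, to its open stop (value of joint wheel above 6.63 rad), for 0.2 s.
2. the blue-capped cell is lifted clear of the rack in the fingers, by its frosted faces (height (world z) of cell_mid above 0.05 m and contact force between cell_frosted and the fingers above 1 N), for 0.2 s.
At the end, for the whole second after the job is handed in: Wheel above 6.55 rad; blue-capped cell held by its frosted faces, off the photometer, centre within 6 mm sideways, 10 mm in height and 15 mm along the light of the path's centre, windows to the lenses and upright within 0.17 rad; other cells moved under 15 mm, bottle under 30 mm (value of joint wheel above 6.55 rad and x of cell_mid in the frame of beam between -0.006 and 0.006 m and y of cell_mid in the frame of beam between -0.015 and 0.015 m and z of cell_mid in the frame of beam between -0.01 and 0.01 m and angle between the x axis of cell_mid and the y axis of beam, either way round below 0.17 rad and angle between cell_mid's own z axis and vertical below 0.17 rad and contact force between cell_frosted and the fingers above 1 N and contact force between each of cell_frosted, cell_windows and optics below 0.2 N and distance of each of cell_yellow_mid, cell_red_mid from where it was at the start of the episode below 0.015 m and distance of wash_bottle_mid from where it was at the start of the episode below 0.03 m); the arm keeps its last pose, push and grip.
It fails at once if the fingers touch a clear window of the blue-capped cell (contact force between cell_windows and the fingers above 0.5 N).
It fails at once if another cell or the wash bottle is displaced (distance of any of cell_yellow_mid, cell_red_mid from where it was at the start of the episode above 0.015 m or distance of wash_bottle_mid from where it was at the start of the episode above 0.03 m).
It also fails if it takes over 72 s, if anything falls off the work surface, if the arm or the gripper's body presses on something with over 40 N, if the wrist force passes 120 N, or if a joint passes its speed limit or range.

## Working session

There is one attempt and no reset: what is moved stays moved. The work goes in short steps, Python scripts to look and compute and a tool call to move; the robot and the scene stay as the last step left them, time stands still between calls to the robot, and variables do not carry over. Pictures are saved under pics/ and viewed, at most 10 in all, crops included, and the job is handed in when it is done.

Besides the shell and the picture viewer there is one more tool, called after "Call:" by a JSON object that holds its "method" and its "body", one argument or row to a line. move_arm: Moves the arm, as the interface text tells. Its arguments: {"type":"object","properties":{"increments":{"type":"array"}},"required":["increments"]}

```bash
mkdir -p pics; ls
cat > h.py <<'E'
from rig import *
import numpy as np, cv2
def save(c,n): cv2.imwrite(f'pics/{n}.png',c['img'][:,:,::-1])
def ray(c,uv):
    p=cv2.undistortPoints(np.array([[uv]],float),np.array(c['mtx']),np.array(c['distortion']))[0,0]
    d=np.array(c['rotation'])@np.array([p[0],p[1],1]); return np.array(c['eye']),d/np.linalg.norm(d)
def atz(c,uv,z):
    e,d=ray(c,uv); return e+d*(z-e[2])/d[2]
def px(c,xy): return np.array(xy)*[640,400]
def tri(rs):
    A=sum(np.eye(3)-np.outer(d,d) for e,d in rs); b=sum((np.eye(3)-np.outer(d,d))@e for e,d in rs); return np.linalg.solve(A,b)
def proj(c,P):
    R=np.array(c['rotation']);r,_=cv2.Rodrigues(R.T);t=-R.T@np.array(c['eye'])
    return cv2.projectPoints(np.array(P,float).reshape(-1,3),r,t,np.array(c['mtx']),np.array(c['distortion']))[0][:,0]
E
python3 - <<'E'
from h import *
np.set_printoptions(precision=4,suppress=True)
s=read_state();print({k:s[k] for k in('time_s','position','tcp_rot','opening')})
try: print(grip_point_offset)
except Exception as e: print(e)
cs={}
for n in('scene','top'):
    c=capture(n);save(c,n);print(n,c['eye'],c['rotation'])
    cs[n]=c
    for l in('wheel_axis','crank','cell_mid','cell_yellow_mid','cell_red_mid','wash_bottle_mid','rack','optics','beam'):
        for r in pinpoint(c,l)[:3]:
            print(n,l,px(c,r['xy']),round(r['confidence'],2))
cv2.imwrite('pics/both.png',np.vstack([cs['scene']['img'],cs['top']['img']])[:,:,::-1])
E
```

```text
pics
{'time_s': 0.0, 'position': array([0.2406, 0.5761, 0.2216]), 'tcp_rot': array([[-0.9227,  0.3855, -0.0012],
       [ 0.3855,  0.9227, -0.0018],
       [ 0.0004, -0.0021, -1.    ]]), 'opening': 0.9989113145423956}
0.0187
scene [ 1.1027 -0.6019  0.5964] [[ 0.7218  0.3746 -0.582 ]
 [ 0.6921 -0.3904  0.6071]
 [ 0.0002 -0.841  -0.541 ]]
scene wheel_axis [379.776 130.92 ] 0.89
scene crank [368.576 120.32 ] 0.68
scene cell_mid [251.392 276.68 ] 0.82
scene cell_mid [227.904 280.52 ] 0.77
scene cell_mid [181.888 289.   ] 0.76
scene cell_yellow_mid [194.816 235.4  ] 0.42
scene cell_yellow_mid [203.904 254.68 ] 0.33
scene cell_red_mid [202.88 244.88] 0.52
scene wash_bottle_mid [324.672 266.4  ] 0.88
scene rack [200.832 256.6  ] 0.85
scene optics [344.192 196.   ] 0.72
scene beam [347.072 173.2  ] 0.7
top [ 0.338  -0.0709  1.4119] [[-0.016  -0.9828  0.184 ]
 [-0.9994  0.0212  0.0266]
 [-0.03   -0.1835 -0.9826]]
top wheel_axis [202.688 228.2  ] 0.78
top crank [201.088 241.   ] 0.63
top cell_mid [417.984 223.2  ] 0.59
top cell_mid [401.728 193.   ] 0.59
top cell_mid [442.88 215.92] 0.55
top cell_yellow_mid [409.408 254.4  ] 0.47
top cell_red_mid [409.6 241. ] 0.49
top wash_bottle_mid [370.176 147.6  ] 0.66
top rack [410.816 243.32 ] 0.93
top optics [271.168 219.08 ] 0.58
top beam [267.584 222.2  ] 0.55
```

View pics/scene.png

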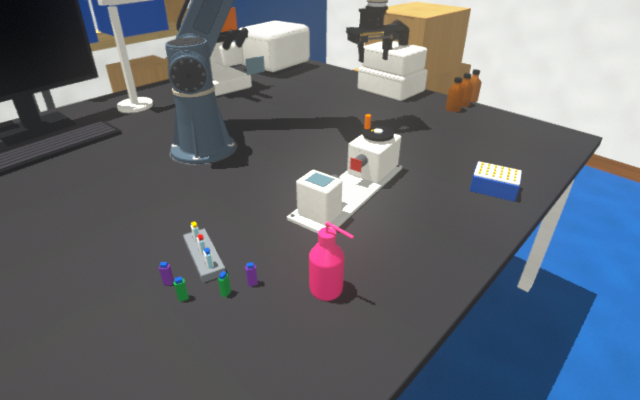

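View pics/top.png

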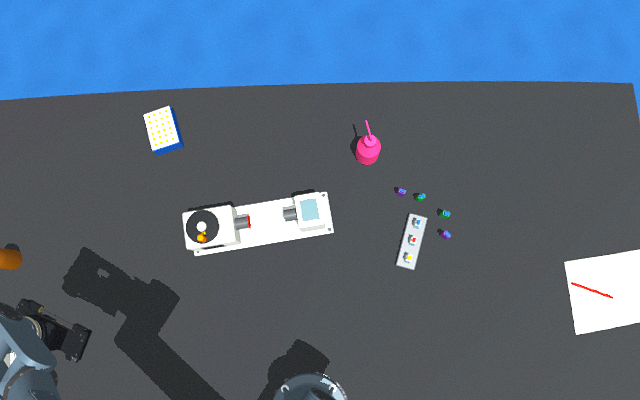

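The scene view shows the rack with its yellow (195,230), red (201,243) and blue (208,257) caps. It also shows the photometer, with the crank at (368,120), and the pink bottle at (325,270).

Things that could be taken for the blue-capped cell, by scene pixel:
- purple bodies at (166,273) and (251,273)
- green bodies at (181,289) and (224,284)
- the clear/white body in the rack at (208,257), top view (417,222)

I choose the one in the rack and will check it in a close crop.

Run:
```python
from h import *
np.set_printoptions(precision=4,suppress=True)
a=capture('scene');b=capture('top')
def P(l):
    r=[pinpoint(c,l)[0] for c in(a,b)]; return tri([ray(c,px(c,q['xy'])) for c,q in zip((a,b),r)])
for l in('wheel_axis','crank','cell_yellow_mid','cell_red_mid','wash_bottle_mid','rack','optics','beam'): print(l,P(l))
for c,n in((a,'scene'),(b,'top')):
    for l in('cell_mid','cell_yellow_mid','cell_red_mid'): print(n,[ (px(c,r['xy']).round(1).tolist(),round(r['confidence'],2)) for r in pinpoint(c,l)])
# top: wheel disc by dark circle; base plate corner pts at z .012
for uv in((202,226),): print('disc',atz(b,uv,.128))
print('baseplate corners',[atz(b,u,.012)[:2] for u in((327,193),(333,234),(197,255),(183,212))])
print('caps',[atz(b,u,.06)[:2] for u in((417,222),(413,240),(408,257.5))])
ca=cv2.resize(a['img'][215:300,150:270],None,fx=4,fy=4,interpolation=2)
cb=cv2.resize(b['img'][180:280,380:480],None,fx=3.4,fy=3.4,interpolation=2)[:340]
cc=cv2.resize(b['img'][180:265,170:345],None,fx=4,fy=4,interpolation=2)
cv2.imwrite('pics/c1.png',ca[:,:,::-1]);cv2.imwrite('pics/c2.png',cc[:,:,::-1])
```

```text
wheel_axis [0.5032 0.2755 0.1273]
crank [0.4707 0.268  0.1526]
cell_yellow_mid [ 0.4191 -0.283   0.0376]
cell_red_mid [ 0.458  -0.2903  0.0337]
wash_bottle_mid [ 0.7233 -0.1876  0.071 ]
rack [ 0.4617 -0.2954 -0.004 ]
optics [ 0.524   0.1118 -0.0056]
beam [0.5318 0.1099 0.0679]
scene [([248.8, 278.5], 0.8), ([179.9, 292.6], 0.78), ([225.5, 284.7], 0.77), ([165.3, 275.2], 0.55), ([212.6, 261.7], 0.45)]
scene [([196.4, 232.6], 0.49)]
scene [([202.7, 243.4], 0.7), ([347.7, 170.9], 0.7)]
top [([442.3, 236.6], 0.62), ([420.0, 222.8], 0.57), ([445.8, 213.2], 0.55), ([422.6, 193.5], 0.49)]
top [([410.7, 256.3], 0.59), ([422.2, 219.7], 0.21)]
top [([411.9, 241.9], 0.35)]
disc [0.5009 0.2684 0.128 ]
baseplate corners [array([ 0.6038, -0.0596]), array([ 0.4865, -0.0742]), array([0.433 , 0.3119]), array([0.5571, 0.3562])]
caps [array([ 0.5091, -0.3035]), array([ 0.4603, -0.2902]), array([ 0.4135, -0.2746])]
```

View pics/c1.png

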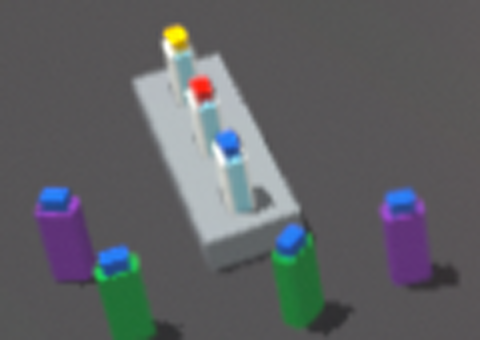

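View pics/c2.png

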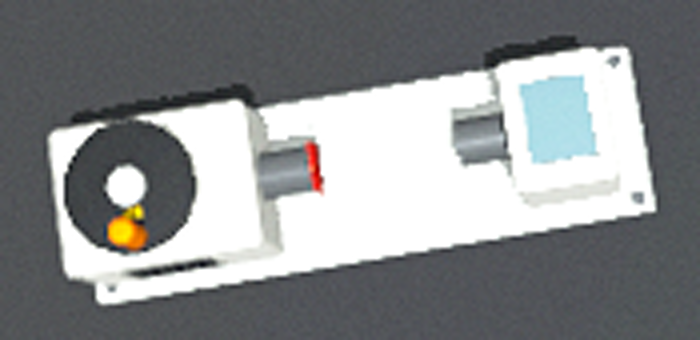

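The crop confirms it: the blue-capped clear/white cell is in the rack's end well (top 417,222), and the purple and green ones stand outside the rack. Next I move near the crank and look with the wrist camera.

Call:
{"method": "move_arm", "body": {
  "increments": [
    [[-0.85,-0.5,-0.05],[0,0,0],0.4],
    [[-0.85,-0.5,-0.05],[0,0,0],0.4],
    [[-0.85,-0.5,-0.05],[0,0,0],0.4],
    [[-0.85,-0.5,-0.05],[0,0,0],0.4],
    [[-0.85,-0.5,-0.05],[0,0,0],0.4],
    [[-0.85,-0.5,-0.05],[0,0,0],0.4],
    [[-0.85,-0.5,-0.05],[0,0,0],0.4],
    [[-0.85,-0.5,-0.05],[0,0,0],0.4],
    [[-0.85,-0.5,-0.05],[0,0,0],0.4],
    [[-0.85,-0.5,-0.05],[0,0,0],0.4],
    [[-0.85,-0.5,-0.05],[0,0,0],0.4],
    [[0,0,0],[0,0,0],0.4],
    [[0,0,0],[0,0,0],0.4]
  ]
}}

```text
time_s: 3.28
position: [0.4372, 0.3152, 0.2392]
tcp_rot: [[-0.921, 0.389, 0.0], [0.389, 0.921, 0.0], [-0.0, 0.001, -1.0]]
force: [0.1, 0.6, -0.1]
opening: 0.605
grasp_force: 0.0
```

```bash
cat > look.py <<'E'
from h import *
import sys
np.set_printoptions(precision=4,suppress=True)
s=read_state();print(s['time_s'],s['position'],s['opening'],s['force']);print(s['tcp_rot'])
w=capture('wrist');save(w,sys.argv[1]);print(w['eye'],np.array(w['rotation'])[:,2])
zs=dict(wheel_axis=.128,crank=.154,cell_mid=.0295,beam=.075,rack=0,cell_red_mid=.0295,cell_yellow_mid=.0295)
for l in sys.argv[2:]:
    for r in pinpoint(w,l)[:3]: print(l,px(w,r['xy']),round(r['confidence'],2),atz(w,px(w,r['xy']),zs[l]))
E
python3 look.py w1 wheel_axis crank beam
```

```text
3.2833 [0.4372 0.3152 0.2392] 0.6046661713372024 [ 0.0827  0.6247 -0.0767]
[[-0.9214  0.3887  0.0003]
 [ 0.3887  0.9214  0.0004]
 [-0.0001  0.0005 -1.    ]]
[0.3599 0.3483 0.4021] [ 0.2807 -0.1174 -0.9526]
wheel_axis [299.2 269.4] 0.61 [0.499  0.2695 0.128 ]
crank [273.216 257.2  ] 0.71 [0.4669 0.2617 0.154 ]
```

View pics/w1.png

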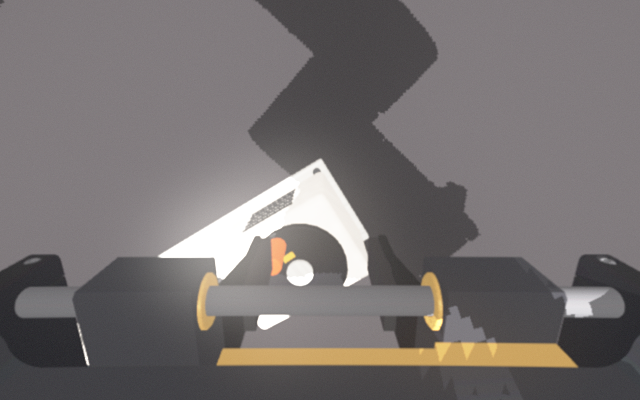

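The wrist view shows the orange knob at (277,257) and the white hub at (300,271). That puts the axis near (0.500, 0.270) and the knob near (0.467, 0.262). I'll descend and grip it.

Call:
{"method": "move_arm", "body": {
  "increments": [
    [[-0.53,-0.42,0],[0,0,0],0.4],
    [[-0.53,-0.42,0],[0,0,0],0.4],
    [[-0.53,-0.42,0],[0,0,0],0.4],
    [[0,0,0.55],[0,0,0],0.4],
    [[0,0,0.55],[0,0,0],0.4],
    [[0,0,0.55],[0,0,0],0.4],
    [[0,0,0.55],[0,0,0],0.4],
    [[0,0,0.55],[0,0,0],0.4],
    [[0,0,0.55],[0,0,0],0.4],
    [[0,0,0],[0,0,0],0.6],
    [[0,0,0],[0,0,0],0.8],
    [[0,0,0],[0,0,0],1],
    [[0,0,0],[0,0,0],1],
    [[0,0,0],[0,0,0],1],
    [[0,0,0],[0,0,0],1],
    [[0,0,0],[0,0,0],1],
    [[0,0,0],[0,0,0],1]
  ]
}}

```text
time_s: 4.9
position: [0.4657, 0.263, 0.1408]
tcp_rot: [[-0.923, 0.386, 0.001], [0.386, 0.923, 0.0], [-0.001, 0.0, -1.0]]
force: [-0.6, -0.7, 4.0]
opening: 0.171
grasp_force: 30.0
```

Run:
```python
from h import *
s=read_state();print(s['position'],s['force'],s['opening'],s['grasp_force'])
c=capture('scene');w=capture('wrist');b=capture('top')
P=px(b,pinpoint(b,'wheel_axis')[0]['xy']);print(P,atz(b,P,.128))
cv2.imwrite('pics/g1.png',np.hstack([cv2.resize(c['img'][80:180,320:440],(480,400)),cv2.resize(w['img'][150:350,200:360],(320,400))])[:,:,::-1])
```

```text
[0.46570914 0.26296994 0.14075416] [-0.58632009 -0.66852545  3.98149101] 0.1714770654118311 29.999580499716103
[198.272 224.32 ] [0.50551528 0.27853015 0.128     ]
```

View pics/g1.png

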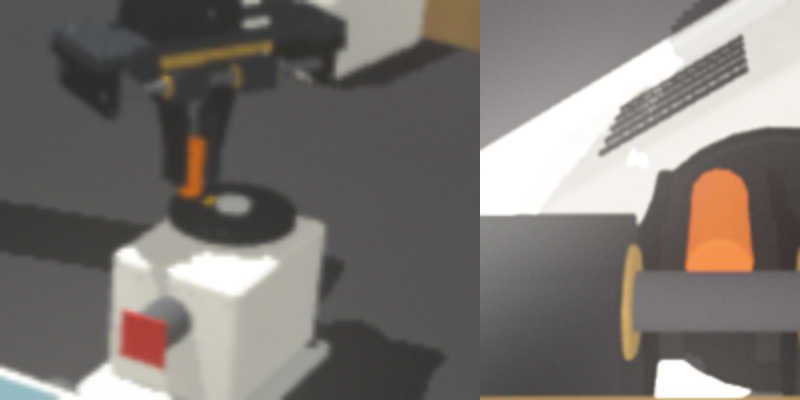

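The knob is gripped, with both pads on it. Now I'll compute the circle increments in tool axes.

```bash
cat > circ.py <<'E'
from h import *
import sys
s=read_state();p=np.array(s['position'])[:2];R=np.array(s['tcp_rot'])
cx,cy,step,n=map(float,sys.argv[1:5]);n=int(n);C=np.array([cx,cy])
ph=np.arctan2(*(p-C)[::-1]);print('phase',np.degrees(ph),'r',np.linalg.norm(p-C),s['force'])
tgt=[C+.034*np.array([np.cos(ph+np.radians(step)*k),np.sin(ph+np.radians(step)*k)]) for k in range(0,n+1)]
c=np.array([(R[:2,:2].T@(t-tgt[0]))/.03 for t in tgt]).round(2)
print([[[round(float(v),2) for v in d]+[0],[0,0,0],1] for d in np.diff(c,axis=0)])
E
python3 circ.py 0.4988 0.2708 15 27
```

```text
phase -166.65686935719336 r 0.03400712362504575 [-0.88685079 -0.91993199  5.99281042]
[[[-0.2, -0.21, 0], [0, 0, 0], 1], [[-0.26, -0.16, 0], [0, 0, 0], 1], [[-0.28, -0.08, 0], [0, 0, 0], 1], [[-0.3, -0.01, 0], [0, 0, 0], 1], [[-0.28, 0.07, 0], [0, 0, 0], 1], [[-0.26, 0.14, 0], [0, 0, 0], 1], [[-0.22, 0.2, 0], [0, 0, 0], 1], [[-0.15, 0.26, 0], [0, 0, 0], 1], [[-0.09, 0.28, 0], [0, 0, 0], 1], [[0.0, 0.3, 0], [0, 0, 0], 1], [[0.07, 0.28, 0], [0, 0, 0], 1], [[0.14, 0.26, 0], [0, 0, 0], 1], [[0.2, 0.22, 0], [0, 0, 0], 1], [[0.25, 0.15, 0], [0, 0, 0], 1], [[0.29, 0.09, 0], [0, 0, 0], 1], [[0.29, 0.0, 0], [0, 0, 0], 1], [[0.29, -0.07, 0], [0, 0, 0], 1], [[0.26, -0.14, 0], [0, 0, 0], 1], [[0.21, -0.2, 0], [0, 0, 0], 1], [[0.16, -0.25, 0], [0, 0, 0], 1], [[0.08, -0.29, 0], [0, 0, 0], 1], [[0.01, -0.29, 0], [0, 0, 0], 1], [[-0.07, -0.29, 0], [0, 0, 0], 1], [[-0.14, -0.26, 0], [0, 0, 0], 1], [[-0.2, -0.21, 0], [0, 0, 0], 1], [[-0.26, -0.16, 0], [0, 0, 0], 1], [[-0.28, -0.08, 0], [0, 0, 0], 1]]
```

Call:
{"method": "move_arm", "body": {
  "increments": [
    [[-0.2,-0.21,0],[0,0,0],1],
    [[-0.26,-0.16,0],[0,0,0],1],
    [[-0.28,-0.08,0],[0,0,0],1],
    [[-0.3,-0.01,0],[0,0,0],1],
    [[-0.28,0.07,0],[0,0,0],1],
    [[-0.26,0.14,0],[0,0,0],1],
    [[0,0,0],[0,0,0],1],
    [[0,0,0],[0,0,0],1]
  ]
}}

```text
time_s: 5.77
position: [0.5088, 0.2368, 0.1408]
tcp_rot: [[-0.923, 0.385, 0.005], [0.385, 0.923, -0.001], [-0.005, 0.001, -1.0]]
force: [3.1, -5.4, 3.8]
opening: 0.176
grasp_force: 30.0
```

Call:
{"method": "move_arm", "body": {
  "increments": [
    [[-0.22,0.2,0],[0,0,0],1],
    [[-0.15,0.26,0],[0,0,0],1],
    [[-0.09,0.28,0],[0,0,0],1],
    [[0,0.3,0],[0,0,0],1],
    [[0.07,0.28,0],[0,0,0],1],
    [[0.14,0.26,0],[0,0,0],1],
    [[0,0,0],[0,0,0],1]
  ]
}}

```text
time_s: 6.35
position: [0.5313, 0.2803, 0.1407]
tcp_rot: [[-0.923, 0.385, 0.001], [0.385, 0.923, 0.001], [0.0, 0.002, -1.0]]
force: [-0.9, 1.4, 6.1]
opening: 0.173
grasp_force: 30.0
```

Run:
```python
from h import *
s=read_state();print(s['position'],s['force'],s['opening'])
# circle through 3 measured points
P=np.array([[.4657,.2630],[.5088,.2368],s['position'][:2]])
A=np.c_[2*P,np.ones(3)];x=np.linalg.solve(A,(P**2).sum(1));print(x[:2],np.sqrt(x[2]+x[:2]@x[:2]))
```

```text
[0.53131443 0.28028647 0.14072093] [-0.92891889  1.40742306  6.11695539] 0.1733038655859748
[0.49909991 0.26939355] 0.034006338977830175
```

Call:
{"method": "move_arm", "body": {
  "increments": [
    [[0.2,0.22,0],[0,0,0],1],
    [[0.25,0.15,0],[0,0,0],1],
    [[0.29,0.09,0],[0,0,0],1],
    [[0.29,0,0],[0,0,0],1],
    [[0.29,-0.07,0],[0,0,0],1],
    [[0.26,-0.14,0],[0,0,0],1],
    [[0.21,-0.2,0],[0,0,0],1],
    [[0.16,-0.25,0],[0,0,0],1],
    [[0.08,-0.29,0],[0,0,0],1],
    [[0.01,-0.29,0],[0,0,0],1],
    [[-0.07,-0.29,0],[0,0,0],1],
    [[0,0,0],[0,0,0],1]
  ]
}}

```text
time_s: 7.35
position: [0.465, 0.2707, 0.1407]
tcp_rot: [[-0.922, 0.386, 0.001], [0.386, 0.922, 0.0], [-0.001, 0.001, -1.0]]
force: [2.0, -1.4, 6.5]
opening: 0.175
grasp_force: 30.0
```

```bash
python3 circ.py 0.4991 0.2696 7.5 6
```

```text
phase 178.0765146419609 r 0.034086169477562496 [ 2.0006972  -1.37107828  6.46086411]
[[[-0.06, -0.13, 0], [0, 0, 0], 1], [[-0.08, -0.13, 0], [0, 0, 0], 1], [[-0.09, -0.11, 0], [0, 0, 0], 1], [[-0.11, -0.11, 0], [0, 0, 0], 1], [[-0.12, -0.08, 0], [0, 0, 0], 1], [[-0.13, -0.07, 0], [0, 0, 0], 1]]
```

Call:
{"method": "move_arm", "body": {
  "increments": [
    [[-0.06,-0.13,0],[0,0,0],1],
    [[-0.08,-0.13,0],[0,0,0],1],
    [[-0.09,-0.11,0],[0,0,0],1],
    [[-0.11,-0.11,0],[0,0,0],1],
    [[0,0,0],[0,0,0],1]
  ]
}}

```text
time_s: 7.77
position: [0.4686, 0.2541, 0.1407]
tcp_rot: [[-0.922, 0.387, -0.0], [0.387, 0.922, 0.001], [0.0, 0.0, -1.0]]
force: [0.6, -0.4, 8.1]
opening: 0.172
grasp_force: 30.0
```

```bash
python3 circ.py 0.4991 0.2696 5 6
```

```text
phase -153.11079924138397 r 0.034213594553784824 [ 0.6115977  -0.44157727  8.07803186]
[[[-0.08, -0.06, 0], [0, 0, 0], 1], [[-0.08, -0.05, 0], [0, 0, 0], 1], [[-0.09, -0.05, 0], [0, 0, 0], 1], [[-0.09, -0.04, 0], [0, 0, 0], 1], [[-0.09, -0.03, 0], [0, 0, 0], 1], [[-0.1, -0.02, 0], [0, 0, 0], 1]]
```

Now about 373.6° is wound and it is not yet at the stop, so I continue in small steps.

Call:
{"method": "move_arm", "body": {
  "increments": [
    [[-0.08,-0.06,0],[0,0,0],1],
    [[-0.08,-0.05,0],[0,0,0],1],
    [[-0.09,-0.05,0],[0,0,0],1],
    [[0,0,0],[0,0,0],1],
    [[0,0,0],[0,0,0],1]
  ]
}}

```text
time_s: 8.18
position: [0.4724, 0.2481, 0.1406]
tcp_rot: [[-0.922, 0.387, -0.002], [0.387, 0.922, 0.002], [0.003, 0.001, -1.0]]
force: [-1.8, 3.6, 8.0]
opening: 0.177
grasp_force: 30.0
```

Call:
{"method": "move_arm", "body": {
  "increments": [
    [[-0.09,-0.04,0],[0,0,0],1],
    [[-0.09,-0.03,0],[0,0,0],1],
    [[0,0,0],[0,0,0],1],
    [[0,0,0],[0,0,0],1],
    [[0,0,0],[0,0,0],1]
  ]
}}

```text
time_s: 8.6
position: [0.4727, 0.2476, 0.1405]
tcp_rot: [[-0.921, 0.389, -0.009], [0.389, 0.921, 0.009], [0.012, 0.004, -1.0]]
force: [-9.7, 15.4, 12.6]
opening: 0.174
grasp_force: 30.0
```

Run:
```python
from h import *
s=read_state();print(s['position'],s['force'])
c=capture('scene')
cv2.imwrite('pics/g2.png',cv2.resize(c['img'][80:240,280:440],(640,600),interpolation=2)[:,:,::-1])
```

```text
[0.47265666 0.2476083  0.14053814] [-9.72728589 15.40769939 12.57840534]
```

View pics/g2.png

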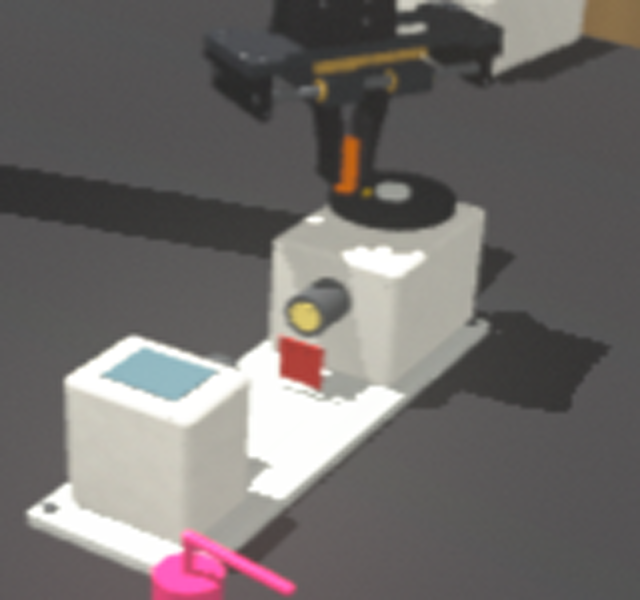

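The picture shows the yellow lens clear at (305,318) and the red plate below it. The position has stalled under 18 N, so the wheel is at its stop. I ease off the push, release the knob and rise.

Call:
{"method": "move_arm", "body": {
  "increments": [
    [[0.1,0.04,0],[0,0,0],1],
    [[0,0,0],[0,0,0],1],
    [[0,0,0],[0,0,0],0.7],
    [[0,0,0],[0,0,0],0.5],
    [[0,0,0],[0,0,0],0.5],
    [[0,0,0],[0,0,0],0.5],
    [[0,0,0],[0,0,0],0.5],
    [[0,0,-0.6],[0,0,0],0.5],
    [[0,0,-0.6],[0,0,0],0.5],
    [[0,0,-0.6],[0,0,0],0.5],
    [[0,0,-0.6],[0,0,0],0.5],
    [[0,0,-0.6],[0,0,0],0.5],
    [[0,0,0],[0,0,0],0.5]
  ]
}}

```text
time_s: 9.73
position: [0.4775, 0.2459, 0.233]
tcp_rot: [[-0.923, 0.386, 0.006], [0.386, 0.923, 0.002], [-0.005, 0.004, -1.0]]
force: [1.1, 0.2, -0.4]
opening: 0.499
grasp_force: 0.0
```

Call:
{"method": "move_arm", "body": {
  "increments": [
    [[-0.31,-0.83,0],[0,0,0],0.5],
    [[-0.31,-0.83,0],[0,0,0],0.5],
    [[-0.31,-0.83,0],[0,0,0],0.5],
    [[-0.31,-0.83,0],[0,0,0],0.5],
    [[-0.31,-0.83,0],[0,0,0],0.5],
    [[-0.31,-0.83,0],[0,0,0],0.5],
    [[-0.31,-0.83,0],[0,0,0],0.5],
    [[-0.31,-0.83,0],[0,0,0],0.5],
    [[-0.31,-0.83,0],[0,0,0],0.5],
    [[-0.31,-0.83,0],[0,0,0],0.5],
    [[-0.31,-0.83,0],[0,0,0],0.5],
    [[-0.31,-0.83,0],[0,0,0],0.5],
    [[-0.31,-0.83,0],[0,0,0],0.5],
    [[-0.31,-0.83,0],[0,0,0],0.5],
    [[-0.31,-0.83,0],[0,0,0],0.5],
    [[-0.31,-0.83,0],[0,0,0],0.5],
    [[-0.31,-0.83,0],[0,0,0],0.5],
    [[-0.31,-0.83,0],[0,0,0],0.5],
    [[-0.31,-0.83,0],[0,0,0],0.5],
    [[-0.31,-0.83,0],[0,0,0],0.5]
  ]
}}

```text
time_s: 11.4
position: [0.4541, -0.2867, 0.2287]
tcp_rot: [[-0.922, 0.386, -0.002], [0.386, 0.922, 0.002], [0.002, 0.001, -1.0]]
force: [-0.1, -0.0, -0.3]
opening: 0.498
grasp_force: 0.0
```

Call:
{"method": "move_arm", "body": {
  "increments": [
    [[0,0,0.6],[0,0,-0.025],0.5],
    [[0,0,0.6],[0,0,-0.025],0.5],
    [[0,0,0.6],[0,0,0],0.5],
    [[0,0,0.6],[0,0,0],0.5],
    [[0,0,0],[0,0,0],0.5],
    [[0,0,0],[0,0,0],0.5]
  ]
}}

```text
time_s: 11.9
position: [0.454, -0.285, 0.1565]
tcp_rot: [[-0.958, 0.287, -0.003], [0.287, 0.958, 0.003], [0.004, 0.002, -1.0]]
force: [-0.1, -0.2, 0.8]
opening: 0.499
grasp_force: 0.0
```

```bash
python3 look.py w2 cell_mid cell_red_mid cell_yellow_mid rack
```

```text
11.9 [ 0.454  -0.285   0.1565] 0.4986450950254834 [-0.1123 -0.2218  0.845 ]
[[-0.9578  0.2873 -0.0031]
 [ 0.2873  0.9578  0.0029]
 [ 0.0038  0.0019 -1.    ]]
[ 0.3742 -0.2608  0.3197] [ 0.2884 -0.0843 -0.9538]
cell_mid [221.824 235.32 ] 0.61 [ 0.4721 -0.3863  0.0295]
cell_mid [313.216 246.2  ] 0.58 [ 0.5082 -0.3064  0.0295]
cell_mid [320.192 307.8  ] 0.56 [ 0.5766 -0.3198  0.0295]
cell_red_mid [317.184 198.68 ] 0.92 [ 0.4632 -0.2888  0.0295]
cell_yellow_mid [311.68 145.6 ] 0.67 [ 0.415  -0.2793  0.0295]
rack [315.776 190.92 ] 0.57 [ 0.464  -0.2907  0.    ]
```

View pics/w2.png

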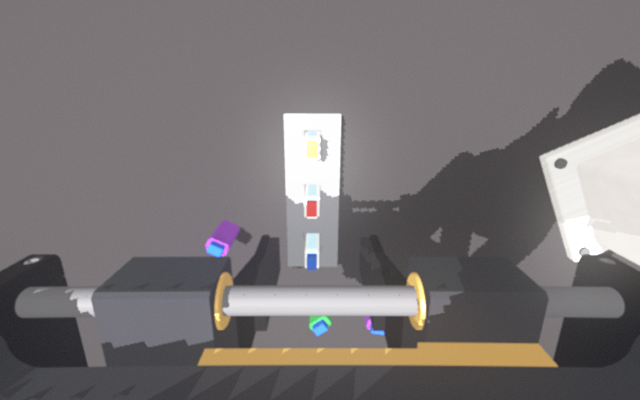

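The rack is aligned with the tool axes. The blue cell (cap at 312,261) has its frosted faces left and right and its windows up and down the row. Green (320,325) and purple (222,238; 375,326) stay clear of the fingers. I descend around it.

Call:
{"method": "move_arm", "body": {
  "increments": [
    [[-0.66,-0.04,0],[0,0,0],0.5],
    [[-0.66,-0.04,0],[0,0,0],0.5],
    [[-0.65,-0.04,0],[0,0,0],0.5],
    [[0,0,0.5],[0,0,0],0.5],
    [[0,0,0.5],[0,0,0],0.5],
    [[0,0,0.5],[0,0,0],0.5],
    [[0,0,0.5],[0,0,0],0.5],
    [[0,0,0],[0,0,0],0.5],
    [[0,0,0],[0,0,0],0.5]
  ]
}}

```text
time_s: 12.9
position: [0.5106, -0.3059, 0.0982]
tcp_rot: [[-0.958, 0.287, -0.0], [0.287, 0.958, 0.0], [0.001, 0.0, -1.0]]
force: [0.7, 1.0, 0.3]
opening: 0.504
grasp_force: 0.0
```

```bash
python3 look.py w3 cell_mid cell_red_mid cell_yellow_mid rack
python3 - <<'E'
import cv2
i=cv2.imread('pics/w3.png');cv2.imwrite('pics/w3c.png',cv2.resize(i[60:360,200:440],(480,600)))
E
```

```text
12.9 [ 0.5106 -0.3059  0.0982] 0.5036527643826986 [0.6964 0.982  0.3169]
[[-0.958   0.2868 -0.0005]
 [ 0.2868  0.958   0.0004]
 [ 0.0006  0.0002 -1.    ]]
[ 0.4304 -0.2814  0.2611] [ 0.291  -0.0865 -0.9528]
cell_mid [199.424 196.   ] 0.95 [ 0.4754 -0.3863  0.0295]
cell_mid [322.88 291.32] 0.83 [ 0.5787 -0.3226  0.0295]
cell_mid [228.032 258.2  ] 0.81 [ 0.5289 -0.3849  0.0295]
cell_red_mid [318.272 140.6  ] 0.82 [ 0.4616 -0.2913  0.0295]
rack [318.08 136.08] 0.65 [ 0.4622 -0.2917  0.    ]
```

View pics/w3c.png

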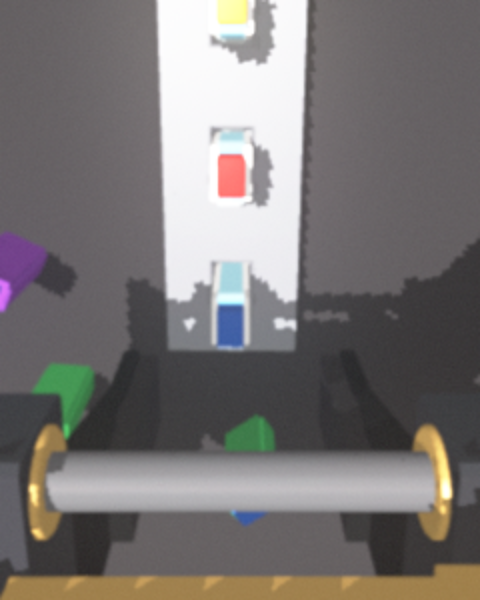

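The cell is centred between the fingers, with the cap at about (315,223) in the full picture. I descend and close.

Call:
{"method": "move_arm", "body": {
  "increments": [
    [[0,0,0.48],[0,0,0],0.5],
    [[0,0,0.48],[0,0,0],0.5],
    [[0,0,0.48],[0,0,0],0.5],
    [[0,0,0.48],[0,0,0],0.5],
    [[0,0,0.48],[0,0,0],0.5],
    [[0,0,0],[0,0,0],0.5],
    [[0,0,0],[0,0,0],0.7],
    [[0,0,0],[0,0,0],0.8],
    [[0,0,0],[0,0,0],1],
    [[0,0,0],[0,0,0],1],
    [[0,0,0],[0,0,0],1],
    [[0,0,0],[0,0,0],1],
    [[0,0,0],[0,0,0],1]
  ]
}}

```text
time_s: 14.23
position: [0.5109, -0.3078, 0.0267]
tcp_rot: [[-0.958, 0.286, 0.001], [0.286, 0.958, -0.003], [-0.002, -0.003, -1.0]]
force: [-2.4, -3.0, 1.5]
opening: 0.143
grasp_force: 30.0
```

The cell is gripped (12.4 mm opening, 30 N). I lift it and pin down the photometer's yaw.

Call:
{"method": "move_arm", "body": {
  "increments": [
    [[0,0,-0.3],[0,0,0],1],
    [[0,0,-0.5],[0,0,0],1],
    [[0,0,-0.5],[0,0,0],1],
    [[0,0,-0.6],[0,0,0],1],
    [[0,0,-0.6],[0,0,0],1],
    [[0,0,-0.6],[0,0,0],1],
    [[0,0,-0.6],[0,0,0],1],
    [[0,0,-0.6],[0,0,0],1],
    [[0,0,-0.6],[0,0,0],1],
    [[0,0,-0.6],[0,0,0],1],
    [[0,0,0],[0,0,0],1],
    [[0,0,0],[0,0,0],1],
    [[0,0,0],[0,0,0],1]
  ]
}}

```text
time_s: 15.32
position: [0.5101, -0.3053, 0.1902]
tcp_rot: [[-0.958, 0.287, -0.001], [0.287, 0.958, 0.001], [0.002, 0.001, -1.0]]
force: [0.6, -0.1, 0.2]
opening: 0.14
grasp_force: 30.0
```

Run:
```python
from h import *
np.set_printoptions(precision=4,suppress=True)
s=read_state();print(s['position'],s['grasp_force'],s['opening'],s['joint_positions'])
b=capture('top');C=np.array([.4991,.2695])
h=[atz(b,u,.012)[:2] for u in((323.75,195.5),(329.5,229.25),(198,252))];print(h)
d=h[2]-h[1];print('yaw holes',np.degrees(np.arctan2(-d[0],d[1])),np.linalg.norm(d))
w=atz(b,(309.5,209.5),.11)[:2];d=C-w;print('yaw det window',np.degrees(np.arctan2(-d[0],d[1])),w)
# long plate edge on robot side: white->dark transition per column
g=cv2.cvtColor(b['img'],cv2.COLOR_RGB2GRAY).astype(float);pts=[]
for x in range(206,325,4):
    y0=int(253-(x-206)*0.14); col=g[y0-7:y0+9,x]; k=np.argmin(np.diff(col)); pts.append((x,y0-7+k+.5,np.diff(col)[k]))
q=np.array([atz(b,p[:2],.012)[:2] for p in pts if p[2]<-40])
for _ in range(3):
    f=np.polyfit(q[:,1],q[:,0],1);r=q[:,0]-np.polyval(f,q[:,1]);q=q[abs(r)<max(.0015,1.5*r.std())]
print('edge yaw',np.degrees(np.arctan(-f[0])),len(q),r.std())
y=np.array([f[0],1])/np.hypot(1,f[0]);x=np.array([y[1],-y[0]])
print('axis from edge at x-offset C (should be .060):',(C-[np.polyval(f,0),0])@x)
for t in(7,8,9,10):
    t=np.radians(t);print(np.degrees(t),C+.165*np.array([np.sin(t),-np.cos(t)]))
```

```text
[ 0.5101 -0.3053  0.1902] 29.998642187565565 0.13956379606699498 [ -41.6742   30.0986   88.4111    0.0219   61.5968 -115.0029]
[array([ 0.5968, -0.0503]), array([ 0.5001, -0.0647]), array([0.4415, 0.3092])]
yaw holes 8.904106717757854 0.37839737654426564
yaw det window 8.622894112193192 [ 0.542  -0.0135]
edge yaw 11.023001432863849 11 0.0017730415122867275
axis from edge at x-offset C (should be .060): 0.062363846348609954
7.0 [0.5192 0.1057]
8.0 [0.5221 0.1061]
9.0 [0.5249 0.1065]
10.0 [0.5278 0.107 ]
```

Lift is complete. The photometer yaw is about 8.8°, which puts the beam near (0.5243, 0.1064). I carry the cell above it, then turn.

Call:
{"method": "move_arm", "body": {
  "increments": [
    [[0.1,0.4,0],[0,0,0],1],
    [[0.2,0.78,0],[0,0,0],1],
    [[0.2,0.78,0],[0,0,0],1],
    [[0.2,0.78,0],[0,0,0],1],
    [[0.2,0.78,0],[0,0,0],1],
    [[0.2,0.78,0],[0,0,0],1],
    [[0.21,0.78,0],[0,0,0],1],
    [[0.21,0.78,0],[0,0,0],1],
    [[0.21,0.78,0],[0,0,0],1],
    [[0.21,0.78,0],[0,0,0],1],
    [[0.21,0.78,0],[0,0,0],1],
    [[0.21,0.78,0],[0,0,0],1],
    [[0.21,0.78,0],[0,0,0],1],
    [[0.21,0.78,0],[0,0,0],1],
    [[0.21,0.78,0],[0,0,0],1],
    [[0.21,0.78,0],[0,0,0],1],
    [[0.21,0.78,0],[0,0,0],1],
    [[0.1,0.4,0],[0,0,0],1],
    [[0,0,0],[0,0,0],1]
  ]
}}

```text
time_s: 16.95
position: [0.523, 0.1084, 0.1903]
tcp_rot: [[-0.959, 0.284, -0.002], [0.284, 0.959, 0.001], [0.002, 0.0, -1.0]]
force: [0.1, -0.4, -0.3]
opening: 0.141
grasp_force: 30.0
```

Call:
{"method": "move_arm", "body": {
  "increments": [
    [[0,0,0],[0,0,0.03],1],
    [[0,0,0],[0,0,0.05],1],
    [[0,0,0],[0,0,0.05],1],
    [[0,0,0],[0,0,0.05],1],
    [[0,0,0],[0,0,0.05],1],
    [[0,0,0],[0,0,0.05],1],
    [[0,0,0],[0,0,0.05],1],
    [[0,0,0],[0,0,0.05],1],
    [[0,0,0],[0,0,0.05],1],
    [[0,0,0],[0,0,0.05],1],
    [[0,0,0],[0,0,0.03],1],
    [[0,0,0],[0,0,0.027],1],
    [[0,0,0],[0,0,0],1],
    [[0,0,0],[0,0,0],1]
  ]
}}

```text
time_s: 18.12
position: [0.5239, 0.1049, 0.1907]
tcp_rot: [[-0.155, 0.988, -0.001], [0.988, 0.155, -0.0], [-0.0, -0.001, -1.0]]
force: [-0.2, -0.0, 0.4]
opening: 0.14
grasp_force: 30.0
```

```bash
python3 look.py w4 beam wheel_axis cell_mid
python3 - <<'E'
from h import *
c=capture('scene')
cv2.imwrite('pics/v4.png',cv2.resize(np.vstack([cv2.imread('pics/w4.png'),cv2.resize(c['img'][80:240,250:506],(640,400))[:,:,::-1]]),(480,600)))
E
```

```text
18.1167 [0.5239 0.1049 0.1907] 0.14023112811327526 [-0.2139 -0.0252  0.3581]
[[-0.155   0.9879 -0.0009]
 [ 0.9879  0.155  -0.0004]
 [-0.0002 -0.001  -1.    ]]
[0.511  0.1883 0.3536] [ 0.0472 -0.2998 -0.9528]
beam [318.976 193.   ] 0.81 [0.524 0.104 0.075]
beam [319.872 253.4  ] 0.5 [0.534  0.0458 0.075 ]
cell_mid [321.088 253.68 ] 0.58 [0.5391 0.0224 0.0295]
```

View pics/v4.png

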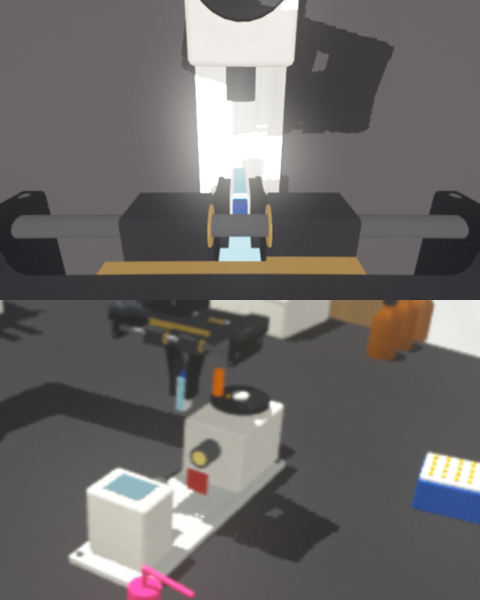

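The wrist picture shows the plate, tube and cell all centred on column ~320, and the network's beam point (0.524, 0.104) agrees with mine. I descend into the gap.

Call:
{"method": "move_arm", "body": {
  "increments": [
    [[0.03,0,0.2],[0,0,0],1],
    [[0,0,0.4],[0,0,0],1],
    [[0,0,0.4],[0,0,0],1],
    [[0,0,0.4],[0,0,0],1],
    [[0,0,0.4],[0,0,0],1],
    [[0,0,0.4],[0,0,0],1],
    [[0,0,0.4],[0,0,0],1],
    [[0,0,0.4],[0,0,0],1],
    [[0,0,0.4],[0,0,0],1],
    [[0,0,0.35],[0,0,0],1],
    [[0,0,0.2],[0,0,0],1],
    [[0,0,0],[0,0,0],1],
    [[0,0,0],[0,0,0],1],
    [[0,0,0],[0,0,0],1]
  ]
}}

```text
time_s: 19.53
position: [0.5245, 0.1067, 0.0729]
tcp_rot: [[-0.155, 0.988, 0.001], [0.988, 0.155, -0.0], [-0.0, 0.001, -1.0]]
force: [0.2, 0.3, -0.7]
opening: 0.144
grasp_force: 30.0
```

```bash
python3 look.py w5 beam
python3 - <<'E'
from h import *
np.set_printoptions(precision=4,suppress=True)
a=capture('scene');b=capture('top')
for c in(a,b):
    for l in('cell_mid','beam','wheel_axis','crank','cell_red_mid','cell_yellow_mid'):
        print(l,[(px(c,r['xy']).round(1).tolist(),round(r['confidence'],2)) for r in pinpoint(c,l)[:6]])
    print('expect beam px',proj(c,[.5243,.1064,.075]), 'crank',proj(c,[.4726,.2477,.154]))
    # blue cap pixels near expected cap
    u,v=proj(c,[.5243,.1064,.1015])[0];hsv=cv2.cvtColor(c['img'],cv2.COLOR_RGB2HSV)
    m=cv2.inRange(hsv,(105,120,60),(125,255,255));ys,xs=np.nonzero(m[int(v)-20:int(v)+20,int(u)-20:int(u)+20])
    print('cap exp',u,v,'got',xs.mean()+int(u)-20 if len(xs) else None,ys.mean()+int(v)-20 if len(xs) else None,len(xs))
E
```

```text
19.5333 [0.5245 0.1067 0.0729] 0.1435653123141486 [ 0.2184  0.3206 -0.7269]
[[-0.1545  0.988   0.001 ]
 [ 0.988   0.1545 -0.    ]
 [-0.0002  0.001  -1.    ]]
[0.5114 0.1901 0.2358] [ 0.0489 -0.2995 -0.9528]
cell_mid [([163.1, 275.9], 0.66), ([251.7, 275.0], 0.62), ([182.9, 289.3], 0.57), ([347.4, 171.0], 0.51), ([223.8, 283.2], 0.49)]
beam [([345.1, 173.4], 0.86)]
wheel_axis [([377.4, 132.5], 0.62)]
crank [([367.4, 119.8], 0.63)]
cell_red_mid [([202.3, 246.4], 0.68), ([367.3, 125.1], 0.62)]
cell_yellow_mid [([194.7, 235.1], 0.62)]
expect beam px [[345.9289 171.3691]] crank [[365.8193 122.0525]]
cap exp 346.3143923072475 162.36278383080742 got 345.625 162.0 8
cell_mid [([445.9, 216.6], 0.54), ([419.2, 195.4], 0.53), ([447.5, 232.7], 0.52), ([402.3, 190.9], 0.45)]
beam [([264.4, 221.2], 0.97)]
wheel_axis [([198.5, 225.4], 0.78)]
crank [([206.3, 234.9], 0.94)]
cell_red_mid [([410.3, 240.2], 0.54), ([200.6, 224.3], 0.23)]
cell_yellow_mid [([407.6, 258.4], 0.38)]
expect beam px [[265.9401 218.8365]] crank [[207.0754 235.6364]]
cap exp 264.62695293062313 217.48184966545946 got None None 0
```

The cell is in place numerically. As a last check, I measure the tube centre line and housing edges against the tool axis in the wrist picture already saved from above.

Run:
```python
from h import *
np.set_printoptions(precision=4,suppress=True)
w=capture('wrist');i=cv2.imread('pics/w4.png')
# w4 camera: same hand offset, shifted
w4=dict(w);w4['eye']=np.array([.511,.1883,.3536])
g=cv2.GaussianBlur(cv2.cvtColor(i,cv2.COLOR_BGR2GRAY),(3,3),0).astype(float)
y=np.array([-.1545,.988]);x=np.array([.988,.1545]);T=np.array([.5239,.1049])
for row in(96,104,112,120,126):
    d=np.diff(g[row,280:365]);l,r=280+np.argmin(d)+.5,280+np.argmax(d)+.5
    q=atz(w4,((l+r)/2,row),.085)[:2]-T;print('tube',row,l,r,q@x,q@y)
for row in(20,40,60):
    d=np.diff(g[row]);l,r=200+np.argmax(d[200:300])+.5,350+np.argmin(d[350:440])+.5
    q=[atz(w4,(u,row),.11)[:2]-T for u in(l,r)];print('housing',row,l,r,[(k@x,k@y) for k in q])
for row in(140,160,200,230):
    d=np.diff(g[row]);l,r=240+np.argmax(d[240:300])+.5,350+np.argmin(d[350:420])+.5
    q=[atz(w4,(u,row),.012)[:2]-T for u in(l,r)];print('plate',row,l,r,[k@x for k in q])
```

```text
tube 96 300.5 340.5 0.0013368906131138872 0.08087386759719539
tube 104 300.5 340.5 0.001343676119128554 0.074920110701307
tube 112 301.5 339.5 0.0013505394927776 0.06887639250421795
tube 120 302.5 339.5 0.001753776897507479 0.06274110493219126
tube 126 302.5 339.5 0.001761245883956938 0.05807864645943665
housing 20 246.5 396.5 [(np.float64(-0.047376528221968514), np.float64(0.12856003677330136)), (np.float64(0.05104378715507122), np.float64(0.12856711119099706))]
housing 40 247.5 394.5 [(np.float64(-0.04756155719369167), np.float64(0.11671767468506415)), (np.float64(0.05061347604087302), np.float64(0.11672378140837814))]
housing 60 248.5 393.5 [(np.float64(-0.04774654013705182), np.float64(0.10443105491585133)), (np.float64(0.0508392776691674), np.float64(0.10443288328152456))]
plate 140 261.5 378.5 [np.float64(-0.0588261125124815), np.float64(0.06124078201640812)]
plate 160 262.5 377.5 [np.float64(-0.05890615846597307), np.float64(0.06134777581379187)]
plate 200 263.5 375.5 [np.float64(-0.06012978958275768), np.float64(0.06154317670711414)]
plate 230 265.5 373.5 [np.float64(-0.059687642461507866), np.float64(0.06111298146260872)]
```

The cell is within about 1 mm sideways and about 1° in yaw, and its height is good, so I hand in.

```bash
python3 -c "
from rig import *
s=read_state();print(s['grasp_force'],s['opening']);print(hand_in())"
```

```text
29.99868778511882 0.13814812116121866
the job is handed in; nothing more can be done
None
```

I handed the job in with the shutter wound to its stop and the blue-capped cell held upright by its frosted faces, about 1 mm sideways from the light path's centre by my measurements; the judge gave no verdict.

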